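Press the standing drain plug of the seed tray home

ROBOT

A 7-joint arm with a two-finger parallel gripper is mounted at the origin on the work surface. World frame = base frame: x ahead of the robot, y to its left, z up, the work surface at z = 0. Lengths are in mm, angles in rad, forces in N, time in s.
With the tool pointing down it reaches from about 425 to 925 mm from the base axis. Payload 6.8 kg.
Tool frame: the origin (TCP) lies midway between the tips of the shut fingers; the grasp point (between the pads) lies 19 mm behind it; x points along the fingers, y is the direction in which the jaws open and shut, and the axes are right-handed (so a half turn about x gives the same grasp; the last joint's range is limited). The gripper opens to 88 mm and grips with 3 to 60 N. Pads are 20 mm wide; open, the fingers measure 115 mm over their backs; the gripper's body (75 mm by 178 mm) begins 61 mm behind the grasp point.
Start: joints at [1.012, 0.477, 0.022, 1.555, -0.011, 1.109, -0.083], TCP at [294.1, -607.58, 202.164] pointing down, gripper open.
Joint ranges: [-2.96, 2.96], [-0.34, 2.1], [-1.41, 1.46], [0.24, 2.44], [-1.37, 4.51], [0.17, 1.92], [-2.96, 2.96]. Speed limits (rad/s): [2.39, 2.39, 3.14, 3.14, 3.14, 3.14, 3.14].

INTERFACE

Orientations are given as a rotation vector (axis times angle).
In Python, from rig import manip, eyes, workorder gives the robot as it stands.
- The arm moves only by the shell command python3 -m pendant 'ROWS' [FORCE]. ROWS is JSON, a list of rows, each an object of numbers: "fingers": the finger opening in mm, from 0 to 87.8; "tx", "ty", "tz": the shift along the world's x, y, z in mm; "wx", "wy", "wz": the turn, a rotation vector about the world's x, y, z in degrees. A call has 1 to 20 rows; each row is the pose to reach, as a shift and turn from the pose measured when the call began; what a row does not reach only later rows make up. A row lasts 1/8 s, in which the tool goes at most 62.5 mm and 10.7 degrees, less where a joint would pass 70% of its speed; a pose out of reach is approached as far as the arm can. A call with a gripper value outside its range is refused whole. The fingers move at their own pace and stop on an object; FORCE is the grip in N (left out, the last holds). Time passes only in rows, so rows that repeat a pose let the fingers close. It gives the time, the measured TCP pose, the force and the opening at its end, in the units of the state.
- manip.read_state(): the state, without advancing time (a new reading comes with each control period).
- eyes.read_camera(name): name is "side" or "top"; returns a dict with "pixels" (420x560x3 uint8, red, green, blue), "fx", "fy", "cx", "cy" (pixels), "distortion" ([k1, k2, p1, p2, k3] as OpenCV has them; the pictures are not rectified), "world_from_camera" (4x4, takes a point from camera to world coordinates). Camera axes: x right, y up, looking along -z (the intrinsics and any distortion apply to the point x, -y, -z); pixel columns grow to the right and rows downward; lengths in mm; the calibration is good to about 2 mm. A picture is of the moment at which its call begins. There is no depth.
- workorder.finish_job(): hands the job in, once; it reports no verdict.
The state is a dict: "clock": time; "joints": joint angles; "dq": joint speeds; "joint_torque": joint torques, N m; "position": TCP position; "ee_rot": TCP orientation; "wrist_force": force on the tool from outside, world axes, zero at the start; "wrist_torque": the same for the moment, N m; "finger_gap": opening from 0.0 (shut) to 1.0 (fully open).
Only numpy, scipy, OpenCV 4.12 (cv2) and the standard library are available. Lean on these libraries where they do the work, as an engineer would, in place of code of your own. Each camera call takes 0.05 s, during which the arm holds its last target. There are 200 camera calls.

TASK

The washed seed tray stands bottom up in the spring clip, and one of its six drain plugs was not pushed in properly and stands higher than the rest. With the fingertips gently press that plug straight down until it is fully home, level with the others, then draw the hand back clear. Do not touch the five plugs that are already in, do not pull or pick up anything, and leave the pots, dibber, marker, nozzle, bottle and saucer where they are.

Things in the scene. Friction and masses are not known exactly. Their poses are not given: they have to be found in the camera images.
- tray: six-cell seed tray of hard silicone, bottom up on the shelf and immovable in the clip; rim 146 x 204 mm. Six round cells, 2 rows along x by 3 along y, 62 mm apart, 49 mm across their upturned bottoms 56 mm above the shelf. Origin on the shelf at the middle of the rim that the clip grips (far from the robot); the tray reaches 146 mm along its -x axis; y along its length, z up
- clip: steel spring clip screwed to the teak lip, gripping the tray's far rim; 34 mm wide, its thumb tab 42 mm above the shelf; origin on the shelf under the jaw. Fixed
- plug_loose_top (a point): centre of the top face of the one drain plug that stands out of its cell bottom, in any of the six cells: a round flat head 32 mm across, 3.5 mm thick, on a 21 mm stem, 14 to 19 mm higher than the other five, which look the same but sit tight (tops 60.5 mm above the shelf). About 4 N straight down slides it to a hard stop level with the others; it stays where it is left
- plug_loose (a joint): how far the standing plug is out of its seat, in m: 0 is fully home, 0.014 to 0.019 at the start; it cannot go below 0
- seat_loose: the cell bottom with its standing plug; origin at the centre of the cell bottom's surface, 56 mm above the shelf, z up
- seat_b: one of the other five cell bottoms with its drain plug already home (head 32 mm across, top 4.5 mm above this origin); origin at the centre of the cell bottom's surface, 56 mm above the shelf; leave this plug alone
- plug_b (a joint): how far that plug is out of its seat, in m: 0 at the start, fully home
- seat_c: one of the other five cell bottoms with its drain plug already home (head 32 mm across, top 4.5 mm above this origin); origin at the centre of the cell bottom's surface, 56 mm above the shelf; leave this plug alone
- plug_c (a joint): how far that plug is out of its seat, in m: 0 at the start, fully home
- seat_d: one of the other five cell bottoms with its drain plug already home (head 32 mm across, top 4.5 mm above this origin); origin at the centre of the cell bottom's surface, 56 mm above the shelf; leave this plug alone
- plug_d (a joint): how far that plug is out of its seat, in m: 0 at the start, fully home
- seat_e: one of the other five cell bottoms with its drain plug already home (head 32 mm across, top 4.5 mm above this origin); origin at the centre of the cell bottom's surface, 56 mm above the shelf; leave this plug alone
- plug_e (a joint): how far that plug is out of its seat, in m: 0 at the start, fully home
- seat_f: one of the other five cell bottoms with its drain plug already home (head 32 mm across, top 4.5 mm above this origin); origin at the centre of the cell bottom's surface, 56 mm above the shelf; leave this plug alone
- plug_f (a joint): how far that plug is out of its seat, in m: 0 at the start, fully home
- pot_small: the smaller empty clay pot, 68 mm across the rim, 60 mm tall, standing at one end of the tray; origin at the centre of its underside
- pot_large: the larger empty clay pot, 85 mm across the rim, 78 mm tall, standing at the other end of the tray; origin at the centre of its underside
- dibber: steel T-handled dibber, 180 mm long, 16 mm thick, lying on the shelf on the robot's side of the tray; origin under the middle of its length, x axis towards the handle
- marker: flat bamboo plant marker, 140 x 17 x 4 mm, lying on the shelf on the robot's side of the dibber; origin on its underside, x axis along it
- nozzle: brass hose nozzle, 36 mm across, 70 mm tall, standing on its wide end near a robot-side corner of the tray; origin at the centre of its underside
- bottle: blue plastic trigger spray bottle with a twist cap, 82 mm across, 228 mm tall, well to the robot's right of the tray; origin at the centre of its underside
- saucer: clay pot saucer, 116 mm across, 18 mm tall, well to the robot's left of the tray; origin at the centre of its underside

How it is judged (in metres and radians):
On the way:
1. the fingertips press on the standing plug (contact force between the fingers and seat_loose above 1 N), for 0.05 s.
At the end, for the whole second after the job is handed in: the plug that stood out is within 2 mm of fully home, the other five are still home (within 2 mm), and no bystander has moved by more than 10 mm (value of joint each of plug_loose, plug_b, plug_c, plug_d, plug_e, plug_f below 0.002 m and distance of each of pot_small, pot_large, dibber, marker, nozzle, bottle, saucer from where it was at the start of the episode below 0.01 m); the robot touches nothing.
It fails at once if one of the plugs that are already home is touched (more than 1 N) (contact force between anything else and seat_b above 1 N or contact force between anything else and seat_c above 1 N or contact force between anything else and seat_d above 1 N or contact force between anything else and seat_e above 1 N or contact force between anything else and seat_f above 1 N).
It fails at once if a plug is pulled out of its seat (value of joint plug_loose above 0.021 m or value of joint any of plug_b, plug_c, plug_d, plug_e, plug_f above 0.003 m).
It fails at once if the standing plug is pressed harder than 40 N (contact force between anything else and seat_loose above 40 N).
It fails at once if the tray is pressed or knocked harder than 40 N (contact force between anything else and tray above 40 N).
It fails at once if a bystander is moved by more than 10 mm (distance of any of pot_small, pot_large, dibber, marker, nozzle, bottle, saucer from where it was at the start of the episode above 0.01 m).
It also fails if it takes over 40 s, if anything falls off the work surface, if the arm or the gripper's body presses on something with over 40 N, if the wrist force passes 120 N, or if a joint passes its speed limit or range.

## Working session

There is one attempt and no reset: what is moved stays moved. The work goes in short steps, Python scripts to look and compute and a shell command to move; the robot and the scene stay as the last step left them, time stands still between calls to the robot, and variables do not carry over. Pictures are saved under pics/ and viewed, about 8 in all and at most 12, crops included, and the job is handed in when it is done.

```bash
mkdir -p pics
cat > h.py <<'E'
import numpy as np, cv2
from rig import manip, eyes, workorder
def cam(n,f=None):
    c=eyes.read_camera(n)
    if f: cv2.imwrite('pics/'+f,c['pixels'][:,:,::-1])
    c['K']=np.array([[c['fx'],0,c['cx']],[0,c['fy'],c['cy']],[0,0,1.]]); c['D']=np.array(c['distortion'],float); c['T']=np.array(c['world_from_camera'])
    return c
def ray(c,u,v):
    p=cv2.undistortPoints(np.array([[[u,v]]],float),c['K'],c['D'])[0,0]
    return c['T'][:3,3], c['T'][:3,:3]@np.array([p[0],-p[1],-1])
def atz(c,u,v,z):
    o,d=ray(c,u,v); return o+d*(z-o[2])/d[2]
def proj(c,P):
    q=(np.atleast_2d(P)-c['T'][:3,3])@c['T'][:3,:3]*[1,-1,-1]
    return cv2.projectPoints(q,np.zeros(3),np.zeros(3),c['K'],c['D'])[0][:,0]
def tri(r):
    A=sum(np.eye(3)-np.outer(d,d)/(d@d) for o,d in r); b=sum((np.eye(3)-np.outer(d,d)/(d@d))@o for o,d in r)
    return np.linalg.solve(A,b)
E
python3 - <<'E'
from h import *
for n in('side','top'):
    c=cam(n,n+'1.png'); print(n,c['T'].round(2).tolist(),c['fx'],c['D'])
s=manip.read_state();print(s)
E
```

```text
side [[0.96, 0.22, -0.17, 329.37], [-0.27, 0.73, -0.62, -708.72], [-0.01, 0.65, 0.76, 965.19], [0.0, 0.0, 0.0, 1.0]] 441.8395921972657 [-0.04119995  0.          0.          0.          0.        ]
top [[0.03, 1.0, -0.05, 454.96], [-1.0, 0.03, 0.01, 8.16], [0.01, 0.05, 1.0, 1552.16], [0.0, 0.0, 0.0, 1.0]] 451.44798480560456 [-0.06777896  0.          0.          0.          0.        ]
{'clock': 0.1, 'joints': array([ 1.01189732,  0.47770816,  0.02234898,  1.55627748, -0.0114913 ,
        1.10933417, -0.08309517]), 'dq': array([-0.00010455, -0.00174691, -0.00141867, -0.00279139,  0.00098247,
        0.00058125,  0.00023945]), 'joint_torque': array([ 3.52320028e-03, -5.84092176e+01,  1.53953601e+00, -2.73312753e+01,
       -5.42935194e-02,  1.31196770e-02,  4.96593589e-05]), 'position': array([ 293.83042068, -607.0784343 ,  201.31704521]), 'ee_rot': array([ 1.97135332,  0.45370199, -1.97232205]), 'wrist_force': array([-0.3683612 , -0.47870962, -0.43427815]), 'wrist_torque': array([-0.00628473,  0.01455099, -0.02980251]), 'finger_gap': 1.000462276918652}
```

View pics/side1.png

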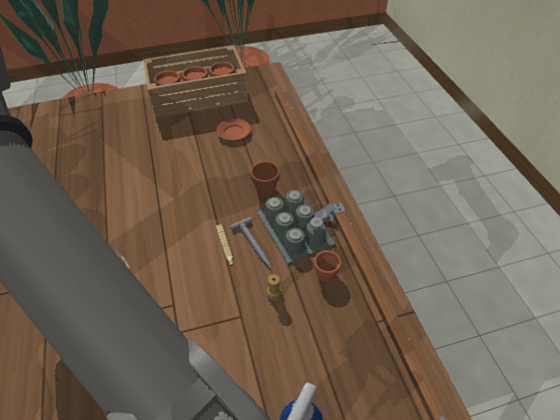

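View pics/top1.png

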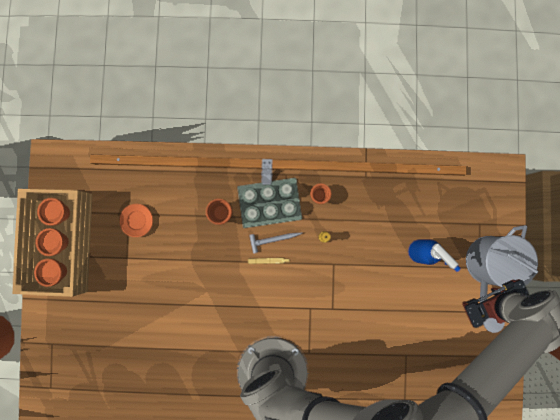

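The side view shows the tray around (295,225) and the top view around (269,203). I'll enlarge both.

Run:
```python
import cv2,numpy as np
a=cv2.imread('pics/side1.png')[180:270,245:355];b=cv2.imread('pics/top1.png')[170:235,225:315]
a=cv2.resize(a,(770,630)[:2] if 0 else (715,585),interpolation=cv2.INTER_CUBIC)
b=cv2.resize(b,(810-18,572),interpolation=cv2.INTER_CUBIC)
cv2.imwrite('pics/sc.png',a);cv2.imwrite('pics/tc.png',b)
```

```text
(no output)
```

View pics/sc.png

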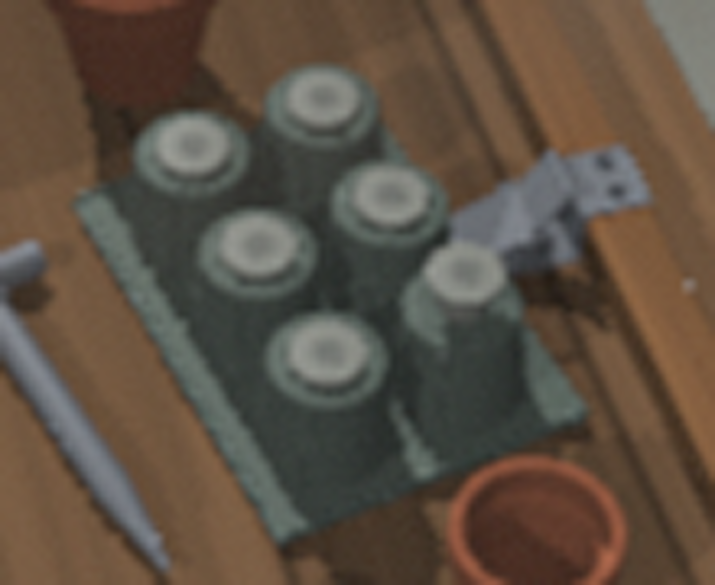

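View pics/tc.png

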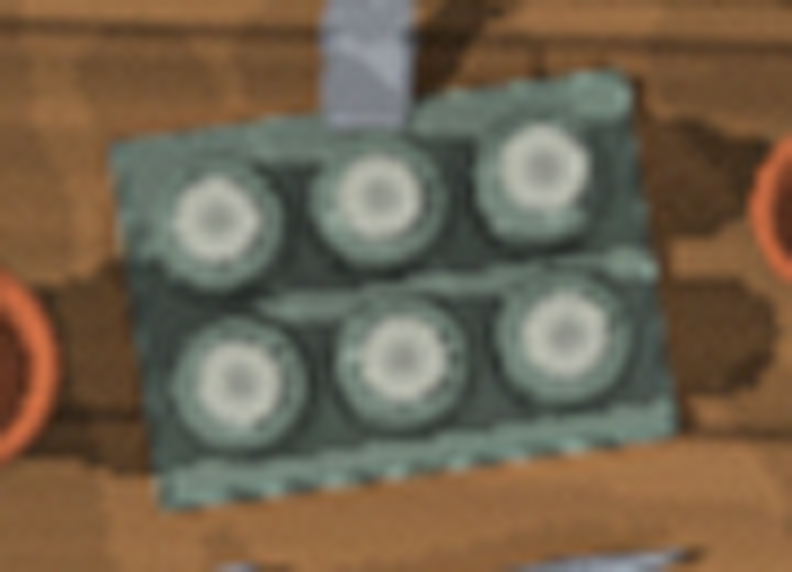

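The loose plug is the far-right one, next to the small pot. It sits at crop (465,272) in the side view and (544,168) in the top view.

Run:
```python
from h import *
S=cam('side');T=cam('top')
s=[(465,272),(192,147),(323,99),(390,197),(259,244),(327,352)]
t=[(544,168),(239,382),(216,218),(379,195),(403,358),(566,334)]
f=lambda p,k,o:((p[0]+.5)/k-.5+o[0],(p[1]+.5)/k-.5+o[1])
for a,b in zip(s,t):
    a=f(a,6.5,(245,180));b=f(b,8.8,(225,170))
    P=tri([ray(S,*a),ray(T,*b)])
    z=60.5 if a[0]!=f(s[0],6.5,(245,180))[0] else 77
    print(P.round(1),atz(S,*a,z).round(1),atz(T,*b,z).round(1))
for n,b in (('small',(321,193)),):print(n,atz(T,*b,60))
for n,b in (('nozz',(325,237)),):print(n,atz(T,*b,70))
from scipy.spatial.transform import Rotation as R
st=manip.read_state();print(R.from_rotvec(st['ee_rot']).as_matrix().round(3),st['position'])
```

```text
[617.2 -28.8  80.4] [618.  -26.1  77. ] [617.9 -29.   77. ]
[535.   83.2  61.9] [534.7  84.5  60.5] [535.7  83.1  60.5]
[596.5  93.7  62.2] [596.4  95.4  60.5] [597.3  93.7  60.5]
[606.9  32.7  61.9] [606.6  33.9  60.5] [607.7  32.5  60.5]
[546.1  21.7  64.1] [546.8  24.7  60.5] [546.4  21.7  60.5]
[556.6 -39.2  63. ] [556.9 -37.2  60.5] [557.2 -39.3  60.5]
small [ 608.5516418  -144.86960694   60.        ]
nozz [ 462.82511295 -160.25023416   70.        ]
[[-0.001  0.436 -0.9  ]
 [ 0.001 -0.9   -0.436]
 [-1.    -0.001  0.   ]] [ 293.9206968  -607.22391234  201.55922405]
```

The fitted grid and the triangulated point agree: the plug is at about (617.7, -28), with its top at about 78 mm. The straight path crosses the bottle, so I'll go up first and travel high.

```bash
python3 -m pendant '[{"fingers":0,"tz":60},{"fingers":0,"tz":120},{"fingers":0,"tz":140},{"fingers":0,"tz":140},{"fingers":0,"tz":140}]' 20; python3 -m pendant '[{"tx":30,"ty":52},{"tx":60,"ty":104},{"tx":90,"ty":156},{"tx":120,"ty":208},{"tx":150,"ty":260},{"tx":180,"ty":312},{"tx":210,"ty":364},{"tx":240,"ty":416},{"tx":270,"ty":468},{"tx":300,"ty":520},{"tx":324,"ty":579},{"tx":324,"ty":579},{"tx":324,"ty":579},{"tx":324,"ty":579},{"tx":324,"ty":579}]'
```

```text
schema error: expected keys fingers, tx, ty, tz, wx, wy, wz
schema error: expected keys fingers, tx, ty, tz, wx, wy, wz
```

```bash
python3 -m pendant '[{"fingers":0,"tx":0,"ty":0,"tz":60,"wx":0,"wy":0,"wz":0},{"fingers":0,"tx":0,"ty":0,"tz":120,"wx":0,"wy":0,"wz":0},{"fingers":0,"tx":0,"ty":0,"tz":140,"wx":0,"wy":0,"wz":0},{"fingers":0,"tx":0,"ty":0,"tz":140,"wx":0,"wy":0,"wz":0},{"fingers":0,"tx":0,"ty":0,"tz":140,"wx":0,"wy":0,"wz":0}]' 20
```

```text
clock: 0.82
position: [293.5, -606.5, 339.6]
ee_rot: [1.971, 0.456, -1.974]
wrist_force: [0.4, -0.9, 0.2]
finger_gap: 0.467
```

```bash
python3 -m pendant '[{"fingers":0,"tx":30,"ty":52,"tz":0,"wx":0,"wy":0,"wz":0},{"fingers":0,"tx":60,"ty":104,"tz":0,"wx":0,"wy":0,"wz":0},{"fingers":0,"tx":90,"ty":156,"tz":0,"wx":0,"wy":0,"wz":0},{"fingers":0,"tx":120,"ty":208,"tz":0,"wx":0,"wy":0,"wz":0},{"fingers":0,"tx":150,"ty":260,"tz":0,"wx":0,"wy":0,"wz":0},{"fingers":0,"tx":180,"ty":312,"tz":0,"wx":0,"wy":0,"wz":0},{"fingers":0,"tx":210,"ty":364,"tz":0,"wx":0,"wy":0,"wz":0},{"fingers":0,"tx":240,"ty":416,"tz":0,"wx":0,"wy":0,"wz":0},{"fingers":0,"tx":270,"ty":468,"tz":0,"wx":0,"wy":0,"wz":0},{"fingers":0,"tx":300,"ty":520,"tz":0,"wx":0,"wy":0,"wz":0},{"fingers":0,"tx":324,"ty":578,"tz":0,"wx":0,"wy":0,"wz":0},{"fingers":0,"tx":324,"ty":578,"tz":0,"wx":0,"wy":0,"wz":0},{"fingers":0,"tx":324,"ty":578,"tz":0,"wx":0,"wy":0,"wz":0},{"fingers":0,"tx":324,"ty":578,"tz":0,"wx":0,"wy":0,"wz":0}]'
```

```text
clock: 2.58
position: [617.0, -30.7, 338.9]
ee_rot: [1.972, 0.453, -1.977]
wrist_force: [0.3, 0.4, -0.8]
finger_gap: 0.005
```

```bash
python3 -m pendant '[{"fingers":0,"tx":0.5,"ty":2,"tz":-55,"wx":0,"wy":0,"wz":0},{"fingers":0,"tx":0.5,"ty":2,"tz":-110,"wx":0,"wy":0,"wz":0},{"fingers":0,"tx":0.5,"ty":2,"tz":-160,"wx":0,"wy":0,"wz":0},{"fingers":0,"tx":0.5,"ty":2,"tz":-200,"wx":0,"wy":0,"wz":0},{"fingers":0,"tx":0.5,"ty":2,"tz":-225,"wx":0,"wy":0,"wz":0},{"fingers":0,"tx":0.5,"ty":2,"tz":-237,"wx":0,"wy":0,"wz":0},{"fingers":0,"tx":0.5,"ty":2,"tz":-237,"wx":0,"wy":0,"wz":0},{"fingers":0,"tx":0.5,"ty":2,"tz":-237,"wx":0,"wy":0,"wz":0}]'
python3 - <<'E'
from h import *
c=cam('side');im=c['pixels'][150:290,220:380][:,:,::-1]
print(proj(c,[manip.read_state()['position'],[617.5,-28,78]])-[220,150],manip.read_state()['position'])
cv2.imwrite('pics/s2.png',cv2.resize(im,(640,560),interpolation=cv2.INTER_CUBIC))
E
```

```text
clock: 3.58
position: [618.4, -29.1, 103.3]
ee_rot: [1.974, 0.452, -1.975]
wrist_force: [0.1, 0.5, -0.1]
finger_gap: 0.007
[[97.21492222 65.63363362]
 [96.19723632 71.75327141]] [618.42928176 -28.92940794 103.32784315]
```

View pics/s2.png

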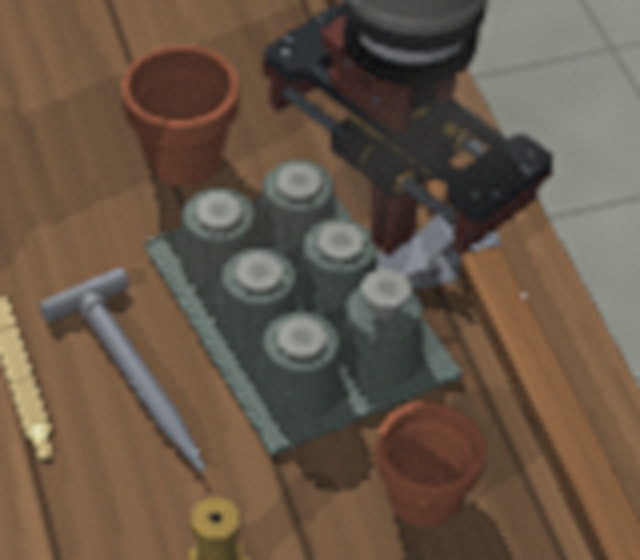

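The fingertips in this view (~(390,248)) look higher than the TCP projects (389,262), so I'll zoom in.

Run:
```python
from h import *
from scipy.spatial.transform import Rotation as R
c=cam('side');t=cam('top');s=manip.read_state();p=s['position'];M=R.from_rotvec(s['ee_rot']).as_matrix()
im=c['pixels'][175:245,285:365][:,:,::-1]
im=cv2.resize(im,(800,700)[0:2],interpolation=cv2.INTER_CUBIC)[:600].copy()
for i,(dy,dz) in enumerate([(0,0),(13.5,10),(13.5,-10),(-13.5,10),(-13.5,-10)]):
    q=proj(c,p+M[:,1]*dy+M[:,2]*dz)[0]; q=((q-[285,175])+.5)*10
    cv2.circle(im,tuple(int(v) for v in q),4,(0,0,255) if i==0 else (0,255,255),-1)
cv2.imwrite('pics/s3.png',im)
```

```text
(no output)
```

View pics/s3.png

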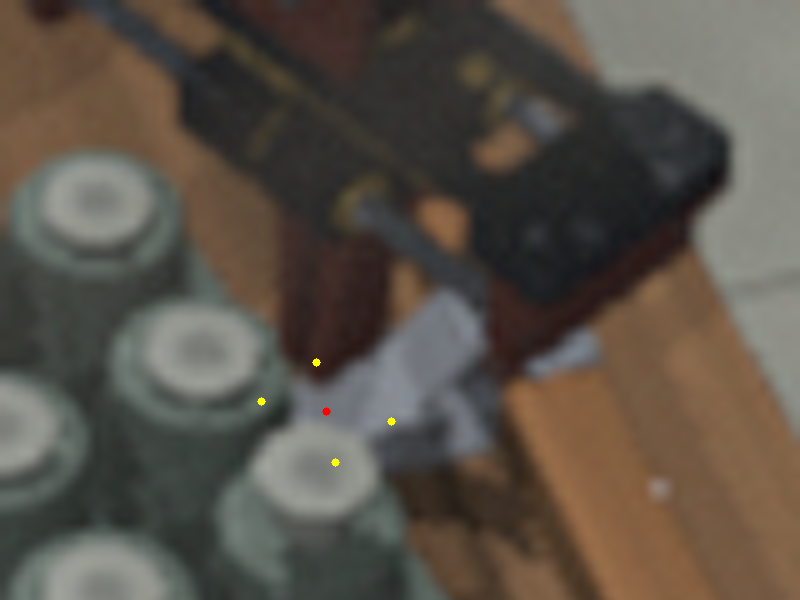

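Run:
```python
from h import *
from scipy.spatial.transform import Rotation as R
c=cam('top');s=manip.read_state();p=s['position'];M=R.from_rotvec(s['ee_rot']).as_matrix();print(p,M.round(3),s['wrist_force'])
o=np.array([205,140])
im=c['pixels'][140:250,205:345][:,:,::-1]
im=cv2.resize(im,None,fx=5,fy=5,interpolation=cv2.INTER_CUBIC)
for a,dy,dz,col in [(0,0,0,(0,0,255)),(-80,0,0,(0,255,0))]+[(-80,y,z,(0,255,255)) for y in(-89,89) for z in(-37.5,37.5)]:
    q=proj(c,p+M@[a,dy,dz])[0]; q=((q-o)+.5)*5
    cv2.circle(im,tuple(int(v) for v in q),4,col,-1)
cv2.imwrite('pics/t3.png',im)
```

```text
[618.03926297 -28.72796302 102.87102413] [[-0.002  0.433 -0.901]
 [ 0.002 -0.901 -0.433]
 [-1.    -0.003  0.   ]] [ 0.13490066 -0.22206687  0.10123086]
```

View pics/t3.png

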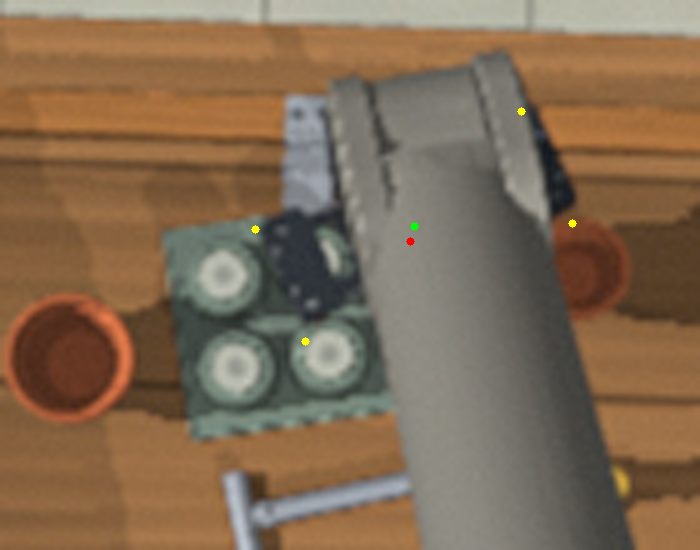

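Run:
```python
from h import *
from scipy.spatial.transform import Rotation as R
c=cam('side');s=manip.read_state();p=s['position'];M=R.from_rotvec(s['ee_rot']).as_matrix()
for a in(-80,-100,-130):
  for y in(-89,89):
    for z in(-37.5,37.5):
      print(a,y,z,((proj(c,p+M@[a,y,z])[0]-[285,175]+.5)*10).round())
```

```text
-80 -89 -37.5 [202. -62.]
-80 -89 37.5 [-16.  78.]
-80 89 -37.5 [724. 327.]
-80 89 37.5 [504. 491.]
-100 -89 -37.5 [ 205. -120.]
-100 -89 37.5 [-16.  21.]
-100 89 -37.5 [735. 270.]
-100 89 37.5 [512. 435.]
-130 -89 -37.5 [ 210. -209.]
-130 -89 37.5 [-16. -69.]
-130 89 -37.5 [752. 182.]
-130 89 37.5 [524. 347.]
```

In the top view the hand is laterally where predicted, allowing for parallax. The side view suggests the tips are about 25 mm higher than the reported TCP. I'll trust neither height and descend gently by force.

```bash
python3 -m pendant '[{"fingers":0,"tx":0,"ty":0.5,"tz":-6,"wx":0,"wy":0,"wz":0},{"fingers":0,"tx":0,"ty":0.5,"tz":-12,"wx":0,"wy":0,"wz":0},{"fingers":0,"tx":0,"ty":0.5,"tz":-17,"wx":0,"wy":0,"wz":0},{"fingers":0,"tx":0,"ty":0.5,"tz":-17,"wx":0,"wy":0,"wz":0}]'
for i in 1 ; do python3 -m pendant '[{"fingers":0,"tx":0,"ty":0,"tz":-2,"wx":0,"wy":0,"wz":0},{"fingers":0,"tx":0,"ty":0,"tz":-4,"wx":0,"wy":0,"wz":0},{"fingers":0,"tx":0,"ty":0,"tz":-4,"wx":0,"wy":0,"wz":0}]'; done
python3 -m pendant '[{"fingers":0,"tx":0,"ty":0,"tz":-2,"wx":0,"wy":0,"wz":0},{"fingers":0,"tx":0,"ty":0,"tz":-4,"wx":0,"wy":0,"wz":0},{"fingers":0,"tx":0,"ty":0,"tz":-4,"wx":0,"wy":0,"wz":0}]'
```

```text
clock: 4.32
position: [617.4, -28.2, 84.9]
ee_rot: [1.971, 0.453, -1.977]
wrist_force: [-0.4, 0.2, 1.1]
finger_gap: 0.009
clock: 4.7
position: [617.3, -28.2, 80.8]
ee_rot: [1.971, 0.453, -1.977]
wrist_force: [-0.3, 0.1, -0.4]
finger_gap: 0.008
clock: 5.08
position: [617.2, -28.2, 76.5]
ee_rot: [1.971, 0.453, -1.977]
wrist_force: [-0.1, 0.5, 0.9]
finger_gap: 0.002
```

```bash
python3 -m pendant '[{"fingers":0,"tx":0,"ty":0,"tz":-2,"wx":0,"wy":0,"wz":0},{"fingers":0,"tx":0,"ty":0,"tz":-3,"wx":0,"wy":0,"wz":0},{"fingers":0,"tx":0,"ty":0,"tz":-3,"wx":0,"wy":0,"wz":0}]'
python3 - <<'E'
from h import *
c=cam('side');im=c['pixels'][175:245,285:365][:,:,::-1]
cv2.imwrite('pics/s4.png',cv2.resize(im,(640,560),interpolation=cv2.INTER_CUBIC))
E
```

```text
clock: 5.45
position: [617.1, -28.3, 73.4]
ee_rot: [1.971, 0.453, -1.978]
wrist_force: [-0.6, -0.1, 0.6]
finger_gap: 0.003
```

View pics/s4.png

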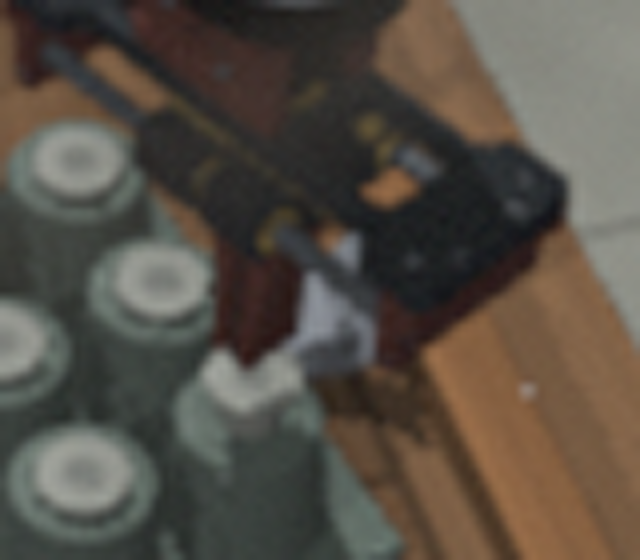

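The tip is now in front of the plug head but still above it, with no force. About 15–18 mm remain, so I'll keep going down.

```bash
python3 -m pendant '[{"fingers":0,"tx":0,"ty":0,"tz":-3,"wx":0,"wy":0,"wz":0},{"fingers":0,"tx":0,"ty":0,"tz":-5,"wx":0,"wy":0,"wz":0},{"fingers":0,"tx":0,"ty":0,"tz":-5,"wx":0,"wy":0,"wz":0}]'
python3 -m pendant '[{"fingers":0,"tx":0,"ty":0,"tz":-2,"wx":0,"wy":0,"wz":0},{"fingers":0,"tx":0,"ty":0,"tz":-3,"wx":0,"wy":0,"wz":0},{"fingers":0,"tx":0,"ty":0,"tz":-3,"wx":0,"wy":0,"wz":0}]'
```

```text
clock: 5.88
position: [616.9, -28.3, 68.2]
ee_rot: [1.97, 0.453, -1.978]
wrist_force: [0.2, -0.5, -0.1]
finger_gap: 0.004
clock: 6.25
position: [616.9, -28.3, 65.1]
ee_rot: [1.97, 0.453, -1.978]
wrist_force: [0.3, 0.6, -0.3]
finger_gap: 0.005
```

Run:
```python
from h import *
c=cam('side');im=c['pixels'][185:245,290:350][:,:,::-1]
a=cv2.resize(im,(480,480),interpolation=cv2.INTER_CUBIC)
t=cam('top')['pixels'][150:230,240:325][:,:,::-1]
b=cv2.resize(t,(318,300),interpolation=cv2.INTER_CUBIC)
b=cv2.copyMakeBorder(b,0,180,0,0,cv2.BORDER_CONSTANT)
cv2.imwrite('pics/s5.png',np.hstack([a,b]))
```

```text
(no output)
```

View pics/s5.png

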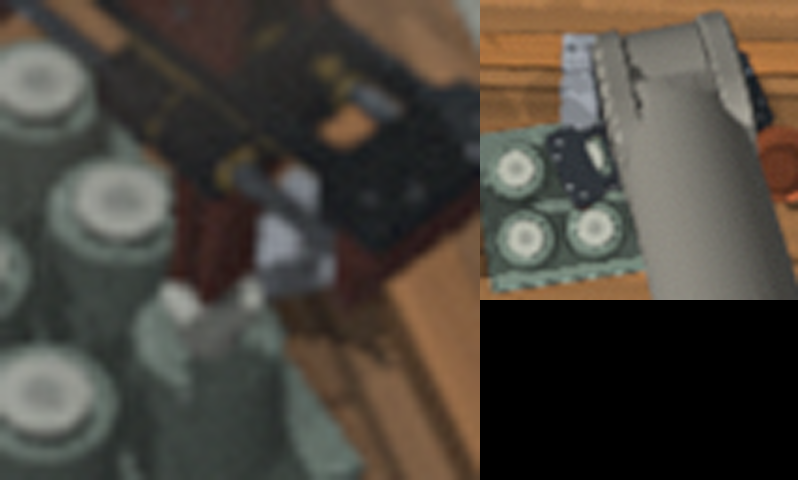

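The fingertips are visibly over the loose plug's head and cast their shadow on it. They're centred in image x (~212) and still about 8–12 mm above it. Laterally this is good, so I'll continue.

```bash
for i in 1; do python3 -m pendant '[{"fingers":0,"tx":0.5,"ty":0,"tz":-3,"wx":0,"wy":0,"wz":0},{"fingers":0,"tx":0.5,"ty":0,"tz":-5,"wx":0,"wy":0,"wz":0},{"fingers":0,"tx":0.5,"ty":0,"tz":-5,"wx":0,"wy":0,"wz":0}]'; done
python3 -m pendant '[{"fingers":0,"tx":0,"ty":0,"tz":-2,"wx":0,"wy":0,"wz":0},{"fingers":0,"tx":0,"ty":0,"tz":-4,"wx":0,"wy":0,"wz":0},{"fingers":0,"tx":0,"ty":0,"tz":-4,"wx":0,"wy":0,"wz":0}]'
```

```text
clock: 6.72
position: [617.3, -28.2, 60.0]
ee_rot: [1.97, 0.453, -1.979]
wrist_force: [0.2, 0.2, -0.6]
finger_gap: -0.001
clock: 7.1
position: [617.3, -28.3, 55.9]
ee_rot: [1.97, 0.453, -1.979]
wrist_force: [0.1, -0.0, 0.7]
finger_gap: 0.006
```

```bash
python3 -m pendant '[{"fingers":0,"tx":0,"ty":0,"tz":-2,"wx":0,"wy":0,"wz":0},{"fingers":0,"tx":0,"ty":0,"tz":-3,"wx":0,"wy":0,"wz":0},{"fingers":0,"tx":0,"ty":0,"tz":-3,"wx":0,"wy":0,"wz":0}]'
python3 -m pendant '[{"fingers":0,"tx":0,"ty":0,"tz":-2,"wx":0,"wy":0,"wz":0},{"fingers":0,"tx":0,"ty":0,"tz":-3,"wx":0,"wy":0,"wz":0},{"fingers":0,"tx":0,"ty":0,"tz":-3,"wx":0,"wy":0,"wz":0}]'
```

```text
clock: 7.48
position: [617.3, -28.2, 52.9]
ee_rot: [1.97, 0.453, -1.979]
wrist_force: [-0.8, 0.7, 2.4]
finger_gap: 0.01
clock: 7.85
position: [617.3, -28.2, 49.7]
ee_rot: [1.97, 0.453, -1.978]
wrist_force: [0.1, 0.6, 1.6]
finger_gap: 0.006
```

```bash
python3 -m pendant '[{"fingers":0,"tx":0,"ty":0,"tz":-2,"wx":0,"wy":0,"wz":0},{"fingers":0,"tx":0,"ty":0,"tz":-3,"wx":0,"wy":0,"wz":0},{"fingers":0,"tx":0,"ty":0,"tz":-3,"wx":0,"wy":0,"wz":0}]'
python3 -m pendant '[{"fingers":0,"tx":0,"ty":0,"tz":-2,"wx":0,"wy":0,"wz":0},{"fingers":0,"tx":0,"ty":0,"tz":-3,"wx":0,"wy":0,"wz":0}]'
python3 - <<'E'
from h import *
a=cam('side')['pixels'][185:245,290:370][:,:,::-1]
cv2.imwrite('pics/s6.png',cv2.resize(a,(640,480),interpolation=cv2.INTER_CUBIC))
for i in range(4):cam('side');print(manip.read_state()['wrist_force'].round(1))
E
```

```text
clock: 8.22
position: [617.3, -28.2, 46.5]
ee_rot: [1.97, 0.454, -1.979]
wrist_force: [-1.3, -0.9, 1.9]
finger_gap: 0.004
clock: 8.48
position: [617.3, -28.2, 43.4]
ee_rot: [1.97, 0.454, -1.978]
wrist_force: [-0.3, 0.1, 3.1]
finger_gap: 0.003
[0.3 0.2 1.6]
[ 0.1 -0.6  1.9]
[-0.6 -0.   1.6]
[-0.6  0.2  0.2]
```

View pics/s6.png

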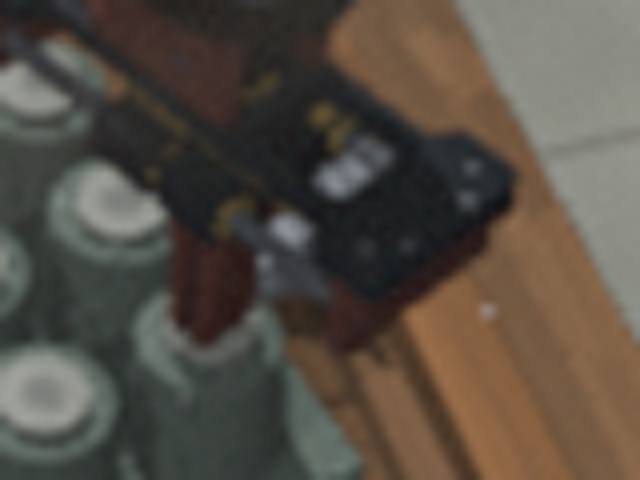

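The fingertips are seated on the plug and it is sliding down, with only a small rim of head visible around (208,345). I'll continue in 2 mm steps until the stop.

```bash
python3 -m pendant '[{"fingers":0,"tx":0,"ty":0,"tz":-1,"wx":0,"wy":0,"wz":0},{"fingers":0,"tx":0,"ty":0,"tz":-2,"wx":0,"wy":0,"wz":0},{"fingers":0,"tx":0,"ty":0,"tz":-2,"wx":0,"wy":0,"wz":0}]'
python3 -m pendant '[{"fingers":0,"tx":0,"ty":0,"tz":-1,"wx":0,"wy":0,"wz":0},{"fingers":0,"tx":0,"ty":0,"tz":-2,"wx":0,"wy":0,"wz":0},{"fingers":0,"tx":0,"ty":0,"tz":-2,"wx":0,"wy":0,"wz":0}]'
```

```text
clock: 9.1
position: [617.3, -28.2, 41.3]
ee_rot: [1.97, 0.454, -1.979]
wrist_force: [-0.1, -0.2, 2.3]
finger_gap: 0.005
clock: 9.48
position: [617.4, -28.2, 40.3]
ee_rot: [1.97, 0.453, -1.978]
wrist_force: [-4.1, -0.5, 11.4]
finger_gap: 0.011
```

The force has risen to 11 N and the motion has stopped, so this is the hard stop. I'll push slightly more to confirm.

```bash
python3 -m pendant '[{"fingers":0,"tx":0,"ty":0,"tz":-1,"wx":0,"wy":0,"wz":0},{"fingers":0,"tx":0,"ty":0,"tz":-1.5,"wx":0,"wy":0,"wz":0},{"fingers":0,"tx":0,"ty":0,"tz":-1.5,"wx":0,"wy":0,"wz":0}]'
```

```text
clock: 9.85
position: [617.4, -28.2, 40.3]
ee_rot: [1.97, 0.453, -1.978]
wrist_force: [-5.2, 0.4, 15.4]
finger_gap: 0.005
```

```bash
python3 -m pendant '[{"fingers":0,"tx":0,"ty":0,"tz":10,"wx":0,"wy":0,"wz":0},{"fingers":0,"tx":0,"ty":0,"tz":40,"wx":0,"wy":0,"wz":0},{"fingers":0,"tx":0,"ty":0,"tz":90,"wx":0,"wy":0,"wz":0},{"fingers":0,"tx":0,"ty":0,"tz":140,"wx":0,"wy":0,"wz":0},{"fingers":0,"tx":0,"ty":0,"tz":190,"wx":0,"wy":0,"wz":0},{"fingers":0,"tx":0,"ty":0,"tz":240,"wx":0,"wy":0,"wz":0},{"fingers":0,"tx":0,"ty":40,"tz":270,"wx":0,"wy":0,"wz":0},{"fingers":0,"tx":0,"ty":90,"tz":270,"wx":0,"wy":0,"wz":0},{"fingers":0,"tx":0,"ty":140,"tz":270,"wx":0,"wy":0,"wz":0},{"fingers":0,"tx":0,"ty":190,"tz":270,"wx":0,"wy":0,"wz":0},{"fingers":0,"tx":0,"ty":190,"tz":270,"wx":0,"wy":0,"wz":0},{"fingers":0,"tx":0,"ty":190,"tz":270,"wx":0,"wy":0,"wz":0}]'
python3 - <<'E'
from h import *
c=cam('side');a=c['pixels'][180:290,210:365][:,:,::-1]
cv2.imwrite('pics/s7.png',cv2.resize(a,None,fx=5,fy=5,interpolation=cv2.INTER_CUBIC))
print((proj(c,[[617.5,-28,60.5],[617.5,-28,77]])-[210,180]+.5)*5, manip.read_state()['wrist_force'])
# bystander shift: compare side1 with now
x=cv2.absdiff(cv2.imread('pics/side1.png'),c['pixels'][:,:,::-1].copy()).max(2)
b=cv2.GaussianBlur(x,(5,5),0)[180:300,210:350]
print((b>40).sum(),[np.where(b>40)[i][:400:20]+o for i,o in((1,210),(0,180))])
E
```

```text
clock: 11.35
position: [617.5, 161.0, 310.1]
ee_rot: [1.969, 0.451, -1.979]
wrist_force: [-0.4, 0.5, 0.0]
finger_gap: 0.008
[[531.62093399 232.44258464]
 [533.37846906 212.48967706]] [ 0.9944176  -0.77961816 -0.45068032]
48 [array([312, 312, 316]), array([218, 227, 229])]
```

View pics/s7.png

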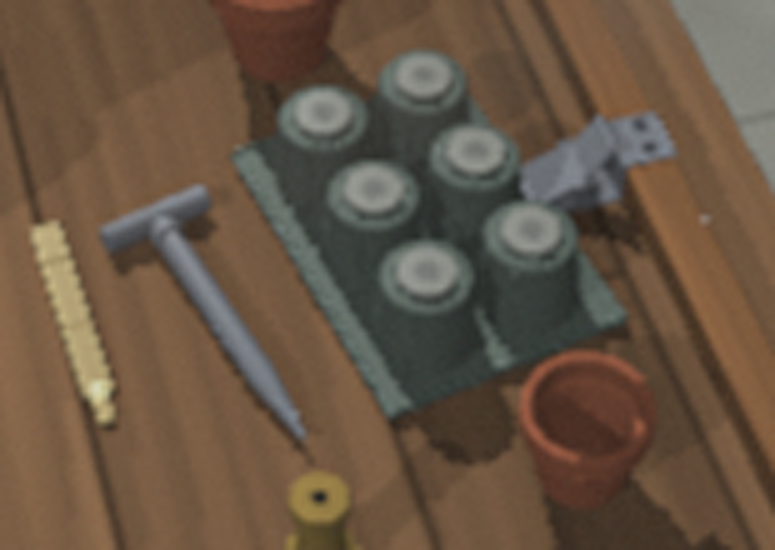

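The plug's head is at (531,231), and a fully home plug predicts (531.6,232.4). It looks level with the other five. The only change in the compared region is at that plug, and the arm is clear.

```bash
python3 -c "
from rig import workorder; print(workorder.finish_job())"
```

```text
the job is handed in; nothing more can be done
None
```

I pressed the loose plug home and handed the job in at about 11.4 s on the robot's clock. It was the far-right plug, next to the small pot. I used shut fingertips, then lifted the hand well clear.

**Plug:** It slid at about 2–3 N, then hit a hard stop: no further movement as the force rose to about 15 N, well under the 40 N limit. In the last side picture its head is within 2 pixels of where a fully home plug should appear, and it looks level with the other five.

**Bystanders:** Comparing the side pictures from before and after, the tray area (with the dibber, marker, small pot and nozzle) changed only at that plug. I didn't recheck the bottle, saucer and most of the large pot; the path passed above the bottle and stayed away from the saucer. The wrist force was near zero after the hand drew back.

**Disagreement:** The reported tool height didn't match the scene. The pictures and the contact put the fingertips about 20–25 mm higher than reported: contact came at a reported 53 mm and the stop at 40.3 mm, against a home height of 60.5 mm. I went by force and pictures for the descent instead.

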